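# Refit the tap plug of a drinks dispenser

### The arm

A 6-joint arm with a two-finger parallel gripper is mounted at the origin on the work surface. World frame = base frame: x ahead of the robot, y to its left, z up, the work surface at z = 0. Lengths are in m, angles in rad, forces in N, time in s.
With the tool pointing down it reaches from about 0.375 to 0.975 m from the base axis. Payload 3.8 kg.
Tool frame: the origin (TCP) lies on the centre line of the jaws, within the pads' length; the fingertips stand 22 mm ahead of it and the grasp point (between the pads) lies 3 mm ahead of it; x points along the fingers, y is the direction in which the jaws open and shut, and the axes are right-handed (so a half turn about x gives the same grasp; the last joint's range is limited). The gripper opens to 85 mm and grips with 20 to 120 N. Pads are 22 mm wide; open, the fingers measure 114 mm over their backs; the gripper's body (76 mm by 85 mm) begins 54 mm behind the grasp point. The pads swing forward as they close: fully open they stand 13 mm farther back than shut.
Start: joints at [1.207, 0.264, 1.604, -0, 1.274, -0.037], TCP at [0.217, 0.639, 0.253] pointing down, gripper open.
Joint ranges: [-2.63, 2.63], [-0.94, 2.18], [0.31, 2.57], [-1.31, 4.45], [0, 2.66], [-2.55, 2.55]. Speed limits (rad/s): [2.57, 2.57, 3.14, 3.14, 3.14, 3.14].

### API

Orientations are given as a rotation vector (axis times angle).
In Python, from workcell import monitor, eyes, finish_job gives the robot as it stands. The module is installed in compiled form; this text tells all that it offers.
- The arm moves only by the tool play_rows, never from a script. Its argument "deltas" is a list of rows, each an object of numbers: "wx", "wy", "wz": the turn, a rotation vector about the world's x, y, z in degrees; "x", "y", "z": the shift along the world's x, y, z in mm; "fingers": the closure, from -1 (fully open) to 1 (shut), so that 0 is half open. A call has 1 to 20 rows; each row is the pose to reach, as a shift and turn from the pose commanded when the call began; what a row does not reach only later rows make up. A row lasts 1/8 s, in which the tool goes at most 62.5 mm and 10.7 degrees, less where a joint would pass 70% of its speed; a pose out of reach is approached as far as the arm can. A call with a gripper value outside its range is refused whole. The fingers move at their own pace and stop on an object; "grip_force" is the grip in N (left out, the last holds). Time passes only in rows, so rows that repeat a pose let the fingers close. It gives the time, the measured TCP pose, the force and the opening at its end, in the units of the state.
- monitor.read_state(): the state, without advancing time (a new reading comes with each control period).
- eyes.read_camera(name): name is "side" or "top" or "wrist"; returns a dict with "frame" (384x512x3 uint8, red, green, blue), "depth" (384x512 float32, m along the optical axis (not along the pixel's ray), 0 where there is no reading), "K" (3x3 intrinsics, pixels), "k1" (the pictures are not rectified: a ray, as slopes to the right and down, at radius r is drawn at 1 + k1 r^2 times it, then the intrinsics apply), "view" (4x4, takes a point from world to camera coordinates); the wrist camera has in their place "tool_from_camera" (4x4, takes a point from camera to tool coordinates, whose origin is the TCP and whose axes are the tool frame's). Camera axes: x right, y down, z forward; pixel columns grow to the right and rows downward; lengths in m; the calibration is good to about 2 mm. A picture is of the moment at which its call begins: read the wrist's pose just before it.
- finish_job(): hands the job in, once; it reports no verdict.
The state is a dict: "time": time; "q": joint angles; "joint_vel": joint speeds; "joint_torque": joint torques, N m; "tool_pos": TCP position; "tcp_rot": TCP orientation; "wrist_force": force on the tool from outside, world axes, zero at the start; "torque": the same for the moment, N m; "width": opening from 0.0 (shut) to 1.0 (fully open).
Only numpy, scipy, OpenCV 4.12 (cv2) and the standard library are available. Lean on these libraries where they do the work, as an engineer would, in place of code of your own. Each camera call takes 0.05 s, during which the arm holds its last target.

### The job

Get this drinks dispenser ready for sale: pull the cork transit stopper out of its tap and drop it in the clear tray, then take the T-handled tapered plug from the wooden rack and lower it into the tap with its bar in line with the spout. Pressing it firmly down all the while, turn it a quarter turn (either way) until the bar lies crosswise to the spout, so that it wedges well down in the hole and stays there when you let go, and finally slide the drip tray fully home under the spout. Leave the other goods where they are.

Things in the scene. Friction and masses are not known exactly. Their poses are not given: they have to be found in the camera images.
- tap_mouth (a point): Centre of the mouth of the tap's tapered hole, on its rim, 150 mm above the table, upright, fixed. z up, -y points along the tap to the spout, +y to the tank. The round steel tap is 52 mm across; the hole has a firm, springy rubber liner, 30 mm across at the rim, narrowing to 18 mm at 36 mm depth, open below.
- dispenser: The drinks dispenser, fixed, origin on the table under the hole's axis, axes as tap_mouth. The spout pipe (18 mm thick, its top 13 mm below the rim) runs 62 mm to -y and bends down, ending 88 mm above the table. The clear tank with white lid begins 71 mm to +y, is 240 mm wide and at most 182 mm high.
- plug_mid (a point): Loose tapered plug, grey plastic, 70 g: centre of its T bar, which is 46 mm long along this point's x, 12 mm thick along y and 34 mm high. At the start it stands upright in one of the wooden rack's two holes, hanging by its collar on the rack's top 50 mm above the table; the spare is in the other hole, 100 mm away. Grip it firmly: pressing must not make it slip in the jaws.
- plug_collar (a point): Centre of the underside of the plug's collar (40 mm across, 5 mm thick), 22 mm below plug_mid. Below it a tapered shank 40 mm long, 33 mm thick at the top, 20 mm at the tip, fits the tap. At rest in the tap the collar is about 10 mm above the rim; pressed and turned home it is 3 to 5 mm above (under 6 is enough) and springs back under 1 mm. That takes about 12 N of push while turning, half as much again without.
- rack: Wooden rack, fixed, 75 mm along x, 190 mm along y, 50 mm high, origin under its centre; two 37 mm through holes, 50 mm either side of the centre along y.
- stopper_mid (a point): Loose cork transit stopper, 30 g, standing in the tap's hole at the start: point on its axis 22 mm above the rim, half-way up its round upright knob (26 mm across, 36 mm high). Below the knob a collar 39 mm across, 4 mm thick lies on the rim, and a straight shank 18 mm across, 24 mm long hangs loosely in the hole.
- bin_in (a point): Centre of the inner floor of the open clear tray on the table (fixed), 130 mm along this point's x, 160 mm along y, 40 mm high, walls 4 mm. The stopper goes in here, in any attitude.
- drip (a joint): How far the drip tray is pulled out from its home under the spout, m: 0 = fully home against its stop, at most 0.09. It slides along tap_mouth's y (to -y as it comes out) with about 1.5 N of friction and stays where it is left.
- drip_fin (a point): Top centre of the upright steel fin that is the drip tray's handle: 34 mm long along this point's y (the sliding direction), 10 mm thick along x, top 65 mm above the table, foot 9 mm. Moves with the tray; 129 mm to -y of the hole's axis when home. The tray (108 x 100 mm, rim 29 mm above the table) begins at the fin's +y end.
- spare_mid (a point): Bystander: a grey plug with a cross-shaped handle (four arms, 44 mm across, 18 mm high, its centre here) in the rack's other hole; it is too thick for this tap. Leave alone.
- tumbler: Bystander: purple tumbler, 68 mm across, 90 mm high, origin under its centre.
- ladle: Bystander: steel serving spoon lying on the table.
- plates: Bystander: stack of blue-rimmed plates, 171 mm across, 59 mm high, origin under its centre.
- canister: Bystander: clear canister with a divider, 100 mm across, 130 mm high, origin under its centre.
- cupstack: Bystander: stack of purple tumblers, 68 mm across, 194 mm high, origin under its centre.
Things that resemble listed ones, but are neither listed nor needed, are in the scene too. What is shaped like the part that bears stopper_mid but blue or pink is not meant.

How it is judged:
By the outcome, as a careful person would: the job done as asked, in the order asked, and still so for the second after the job is handed in, with the robot touching nothing.
It also fails if it takes over 72 s, if anything falls off the work surface, if the arm or the gripper's body presses on something with over 40 N, if the wrist force passes 120 N, or if a joint passes its speed limit or range.

## Working session

There is one attempt and no reset: what is moved stays moved. The work goes in short steps, Python scripts to look and compute and a tool call to move; the robot and the scene stay as the last step left them, time stands still between calls to the robot, and variables do not carry over. Pictures are saved under pics/ and viewed, and the job is handed in when it is done.

Besides the shell and the picture viewer there is one more tool, called after ">>>" by a JSON object that holds its "method" and its "body", one argument or row to a line. play_rows: Moves the arm, as the interface text tells. Its arguments: {"type":"object","properties":{"deltas":{"type":"array"},"grip_force":{"type":"number"}},"required":["deltas"]}

```bash
mkdir -p pics
cat > h.py <<'E'
import numpy as np, cv2
from workcell import monitor, eyes, finish_job
from scipy.spatial.transform import Rotation as R
def grab(name):
    s=monitor.read_state(); c=eyes.read_camera(name)
    if name=="wrist":
        T=np.eye(4);T[:3,:3]=R.from_rotvec(s["tcp_rot"]).as_matrix();T[:3,3]=s["tool_pos"]
        W=T@np.array(c["tool_from_camera"])
    else: W=np.linalg.inv(np.array(c["view"]))
    c["W"]=W; return c
def ray(c,u,v):
    K=np.array(c["K"]);k=float(c["k1"])
    xd=np.array([(u-K[0,2])/K[0,0],(v-K[1,2])/K[1,1]]);x=xd.copy()
    for _ in range(20): x=xd/(1+k*(x@x))
    return np.array([x[0],x[1],1.])
def onz(c,u,v,z):
    d=c["W"][:3,:3]@ray(c,u,v);o=c["W"][:3,3];return o+d*(z-o[2])/d[2]
def pt(c,u,v):
    d=c["depth"][int(v),int(u)];return (c["W"]@np.append(ray(c,u,v)*d,1))[:3]
def cloud(c):
    H,Wd=c["depth"].shape;K=np.array(c["K"]);k=float(c["k1"])
    u,v=np.meshgrid(np.arange(Wd),np.arange(H));xd=np.stack([(u-K[0,2])/K[0,0],(v-K[1,2])/K[1,1]],-1);x=xd.copy()
    for _ in range(20): x=xd/(1+k*(x**2).sum(-1,keepdims=True))
    P=np.concatenate([x,np.ones((H,Wd,1))],-1)*c["depth"][...,None]
    return P@c["W"][:3,:3].T+c["W"][:3,3]
def proj(c,p):
    q=np.linalg.inv(c["W"])@np.append(p,1);x=q[:2]/q[2];x=x*(1+float(c["k1"])*(x@x));K=np.array(c["K"]);return K[0,0]*x[0]+K[0,2],K[1,1]*x[1]+K[1,2]
def save(c,n,crop=None,s=1):
    f=c["frame"]
    if crop: a,b,w,h=crop;f=f[b:b+h,a:a+w]
    cv2.imwrite("pics/"+n,cv2.cvtColor(cv2.resize(f,None,fx=s,fy=s,interpolation=cv2.INTER_CUBIC),cv2.COLOR_RGB2BGR))
E
python3 - <<'E'
from h import *
print(monitor.read_state())
for n in ["side","top","wrist"]:
    c=grab(n);save(c,n+"0.png",None,1.5);print(n,c["W"].round(3).tolist(),c["k1"],c["K"])
E
```

```text
{'time': 0.0, 'q': array([ 1.20711577e+00,  2.64801158e-01,  1.60538451e+00,  1.59581291e-05,
        1.27369206e+00, -3.69141057e-02]), 'joint_vel': array([ 1.27533492e-03,  8.24626621e-06,  1.12917524e-03, -4.13467896e-04,
       -7.07661125e-04,  6.77995695e-04]), 'joint_torque': array([ 1.49440995e-03, -5.15100861e+01, -3.67330348e+01, -2.48435354e-04,
        1.28308157e-02, -3.76220987e-05]), 'tool_pos': array([0.21642554, 0.63864057, 0.25192394]), 'tcp_rot': array([ 0.25469245,  1.55601141, -0.25821838]), 'wrist_force': array([-0.08695286,  0.38255741, -0.47826081]), 'torque': array([-0.02508458,  0.00357049,  0.03464335]), 'width': 0.9950921318381387}
side [[-0.99, -0.084, 0.112, 0.437], [-0.139, 0.699, -0.701, 0.69], [-0.019, -0.71, -0.704, 0.83], [0.0, 0.0, 0.0, 1.0]] -0.05754130718682383 [[375.80745088   0.         254.30357663]
 [  0.         375.80745088 191.61374275]
 [  0.           0.           1.        ]]
top [[0.005, -0.997, 0.082, 0.449], [-1.0, -0.005, 0.002, -0.018], [-0.002, -0.082, -0.997, 1.279], [0.0, 0.0, 0.0, 1.0]] -0.13079305663573348 [[398.64829216   0.         257.2458939 ]
 [  0.         398.64829216 189.17203283]
 [  0.           0.           1.        ]]
wrist [[0.32, 0.914, 0.248, 0.153], [0.947, -0.309, -0.087, 0.66], [-0.003, 0.262, -0.965, 0.373], [0.0, 0.0, 0.0, 1.0]] 0.01430123976101192 [[273.57942582   0.         249.65554882]
 [  0.         273.57942582 191.7918575 ]
 [  0.           0.           1.        ]]
```

View pics/top0.png

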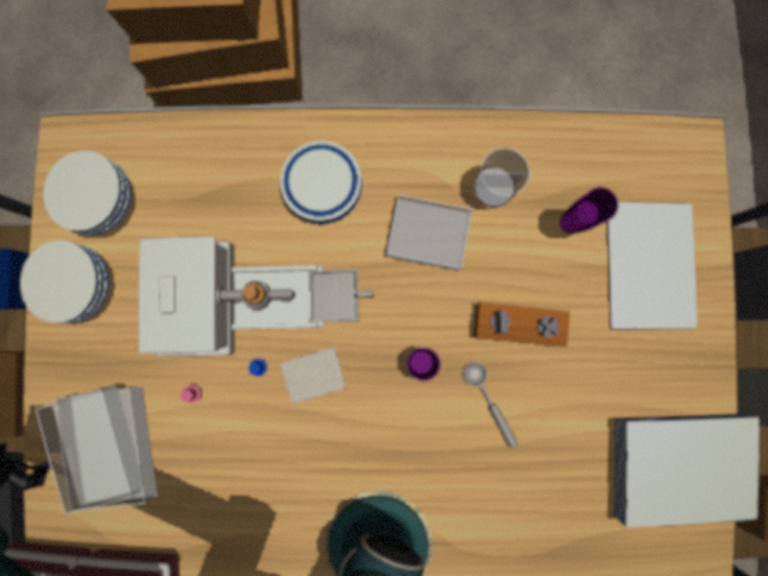

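View pics/side0.png

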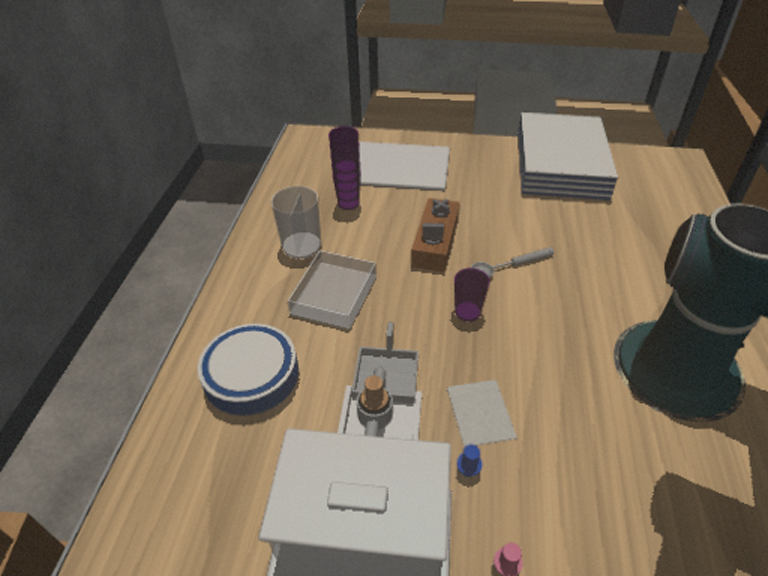

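View pics/wrist0.png

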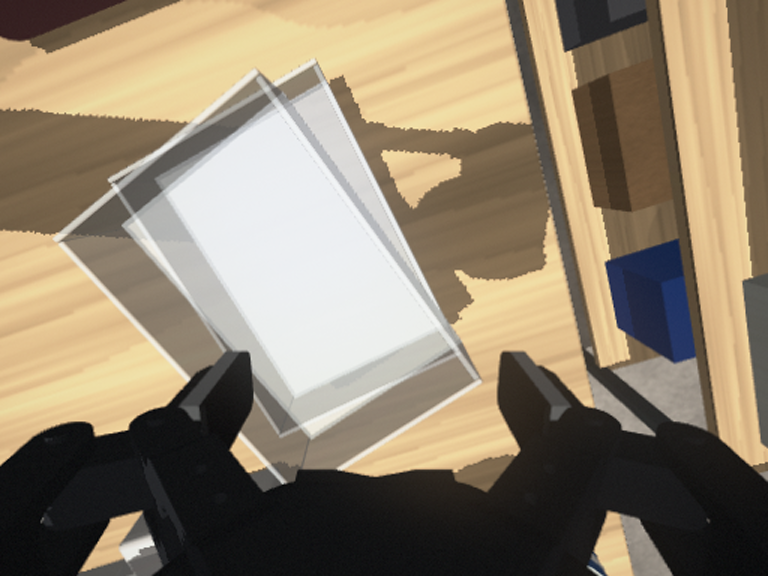

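The top view shows the cork in the tap at about (254,293). The blue (257,367) and pink (191,393) lookalikes are not meant. The clear tray is at (428,233), the rack at (522,324) and the fin at (365,295). The rack's left hole (500,321) looks like the T bar and the right one (547,327) like the cross, so I'll enlarge these.

Run:
```python
from h import *
c=grab("top");save(c,"rackcrop.png",(300,190,90,50),8);save(c,"tapcrop.png",(140,160,120,70),6)
d=grab("side");save(d,"siderack.png",(260,120,70,80),7)
P=cloud(c)
def inf(n,c,u,v):print(n,cloud(c)[int(v),int(u)].round(4))
inf("cork",c,254/1.5,293/1.5);inf("fin",c,365/1.5,295/1.5);inf("bar",c,500/1.5,321/1.5);inf("cross",c,547/1.5,327/1.5)
inf("table",c,450/1.5,440/1.5)
for cc,n in((c,"t"),(d,"s")):
    Q=cloud(cc)
    def med(m,l):
        print(n,l,m.sum(),np.median(Q[m],0).round(4),Q[m].min(0).round(3),Q[m].max(0).round(3))
    hsv=cv2.cvtColor(cc["frame"],cv2.COLOR_RGB2HSV)
    z=Q[...,2];x=Q[...,0];y=Q[...,1]
    m=(z>0.155)&(z<.215)&(x>.3)&(x<.52)&(y>0)&(y<.35)
    print(n,'tap>155',Q[m][:, :].min(0).round(3),Q[m].max(0).round(3))
```

```text
cork [0.522  0.2278 0.1895]
fin [0.5285 0.0282 0.0641]
bar [ 0.4741 -0.2424  0.0896]
cross [ 0.4625 -0.3429  0.0657]
table [ 0.2242 -0.1528  0.0011]
t tap>155 [0.413 0.218 0.155] [0.52  0.35  0.193]
s tap>155 [0.412 0.226 0.155] [0.52  0.35  0.193]
```

View pics/rackcrop.png

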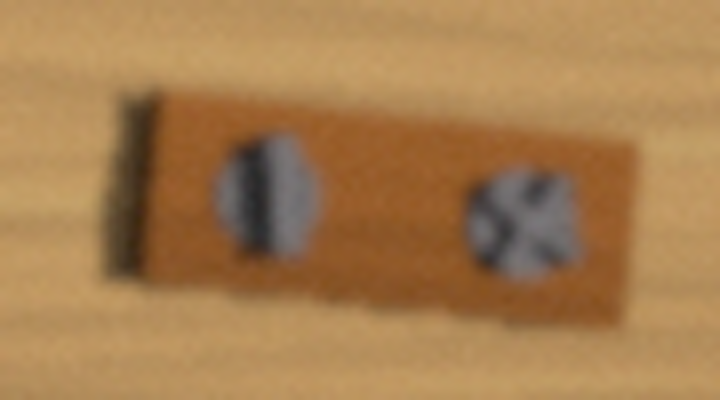

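View pics/tapcrop.png

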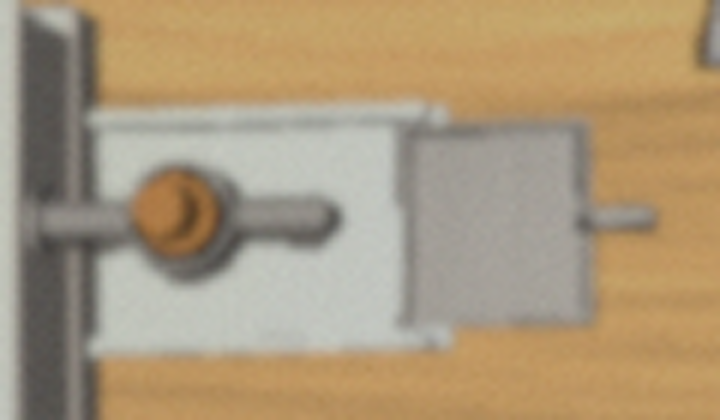

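View pics/siderack.png

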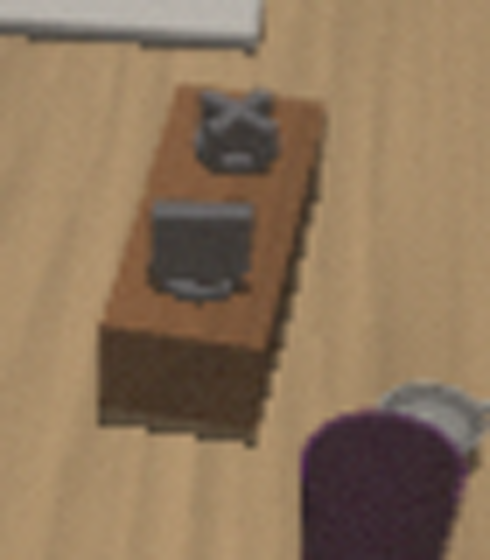

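The T bar is in the rack's +y hole (crop 270,195) and the cross-handled spare in the other (crop 525,225), which matches the description. The cork sits on the steel tap. Next I'll measure precisely.

```bash
cat > m.py <<'E'
from h import *
def meas(cams):
  for n in cams:
    c=grab(n);Q=cloud(c);x,y,z=Q[...,0],Q[...,1],Q[...,2]
    hsv=cv2.cvtColor(c["frame"],cv2.COLOR_RGB2HSV)
    def rect(m,l):
        m=cv2.morphologyEx(m.astype(np.uint8),cv2.MORPH_OPEN,np.ones((2,2)));k,lab,st,_=cv2.connectedComponentsWithStats(m)
        if k<2: print(l,'none');return
        b=1+st[1:,4].argmax();p=Q[lab==b]
        r=cv2.minAreaRect((p[:,:2]*1000).astype(np.float32))
        print(n,l,len(p),"ctr",np.round(r[0],1),"size",np.round(r[1],1),"ang",round(r[2],1),"z",np.round(np.median(p[:,2]),4),"mean",(p.mean(0)*1000).round(1))
    rect((z>.180)&(z<.2)&(abs(x-.52)<.04)&(abs(y-.22)<.06),"corktop")
    rect((z>.145)&(z<.163)&(abs(x-.52)<.05)&(abs(y-.22)<.05),"collar/rim")
    rect((z>.055)&(z<.07)&(abs(x-.525)<.04)&(abs(y-.02)<.05),"fin")
    rect((z>.083)&(z<.095)&(abs(x-.474)<.05)&(abs(y+.24)<.06),"bar")
    rect((z>.045)&(z<.055)&(abs(x-.468)<.08)&(abs(y+.29)<.16),"racktop")
    rect((z>.17)&(z<.195)&(y>.28)&(y<.5)&(x>.3)&(x<.75),"lid")
    rect((z>.122)&(z<.143)&(abs(x-.52)<.03)&(y<.195)&(y>.1),"spout")
    rect((z>.035)&(z<.046)&(abs(x-.63)<.12)&(abs(y+.1)<.15),"binrim")
    rect((z>.002)&(z<.012)&(abs(x-.63)<.12)&(abs(y+.1)<.15),"binfloor")
    rect((z>.02)&(z<.035)&(abs(x-.525)<.08)&(abs(y-.08)<.07),"tray")
E
python3 -c "
from m import *
meas(['top','side'])"
```

```text
top corktop 70 ctr [519.9 235.6] size [21. 21.] ang 87.3 z 0.1882 mean [519.9 234.7 184.8]
top collar/rim 115 ctr [515.8 237.2] size [44.5 58.4] ang 59.7 z 0.1497 mean [518.2 230.  145.8]
top fin 33 ctr [526.6  25.9] size [ 4.7 31.7] ang 1.9 z 0.0607 mean [526.3  25.5  51.1]
top bar 61 ctr [ 471.6 -254.8] size [43.3 20.8] ang 2.8 z 0.0867 mean [ 471.3 -253.1   78.2]
top racktop 1097 ctr [ 472.4 -216.5] size [392.7  76.6] ang 85.6 z 0.0497 mean [ 465.9 -300.8   54.9]
top lid 2671 ctr [522.5 250.2] size [221.5 527.6] ang 3.0 z 0.1719 mean [513.2 377.9 175.4]
top spout 59 ctr [495.4  94.6] size [242.   20.8] ang 72.7 z 0.1339 mean [521.5 177.3 136.2]
top binrim 8 ctr [737.  -50.2] size [9.9 1.6] ang 78.6 z 0.034 mean [736.9 -50.1  31.5]
top binfloor 1092 ctr [581.5 -96.3] size [150.9 286.3] ang 80.7 z 0.0039 mean [ 664.5 -112.6    9.5]
top tray 66 ctr [554.9  72.3] size [49.6 60.7] ang 3.2 z 0.0248 mean [568.   61.8  19.4]
side corktop 128 ctr [490.5 436. ] size [ 25.1 517.8] ang 9.1 z 0.1888 mean [521.7 243.7 189.7]
side collar/rim 235 ctr [497.6 422.5] size [ 49.4 545.7] ang 7.6 z 0.1508 mean [520.3 251.4 155.3]
side fin 44 ctr [529.3   3.3] size [ 6.9 86.8] ang 1.8 z 0.0602 mean [527.5  26.   52.2]
side bar 45 ctr [445.4 220.6] size [ 38.  937.5] ang 3.3 z 0.0861 mean [ 473.3 -222.4  102.3]
side racktop 570 ctr [471.6 117.4] size [1143.2   89.4] ang 89.0 z 0.0501 mean [ 463.6 -277.5   50.9]
side lid 8752 ctr [516.3 452.5] size [474.3 225.1] ang 89.9 z 0.1726 mean [516.7 392.7 175.3]
side spout 53 ctr [528.1 156.7] size [ 13.7 144.6] ang 7.2 z 0.1358 mean [523.9 169.9 116.4]
side binrim 56 ctr [ 664.9 -182.6] size [ 5.6 92.6] ang 78.3 z 0.0367 mean [ 664.5 -182.5   36. ]
side binfloor 956 ctr [593.4 253.7] size [144.1 915.1] ang 10.8 z 0.0046 mean [ 664.8 -113.8    9.2]
side tray 224 ctr [516.6 359.4] size [120.  668.8] ang 3.4 z 0.0238 mean [545.5  84.1  32.6]
```

Run:
```python
from h import *
s=monitor.read_state();M=R.from_rotvec(s["tcp_rot"]).as_matrix();print(M.round(3),np.degrees(np.arctan2(M[1,1],M[0,1])), np.degrees(s["q"]))
c=grab("wrist");print(np.array(c["tool_from_camera"]).round(3))
for t,p in(("tap",(520,233)),("rack",(472,-248)),("bin",(664,-112)),("fin",(527,26))):print(t,np.degrees(np.arctan2(p[1],p[0])),np.hypot(*p))
```

```text
[[-0.     0.321  0.947]
 [-0.001  0.947 -0.321]
 [-1.    -0.001  0.   ]] 71.27954311293895 [ 6.91651599e+01  1.51336241e+01  9.19201297e+01 -2.81518863e-03
  7.29760237e+01 -2.11355873e+00]
[[ 0.001 -0.262  0.965 -0.121]
 [ 1.     0.001 -0.    -0.   ]
 [-0.     0.965  0.262 -0.067]
 [ 0.     0.     0.     1.   ]]
tap 24.13605014215633 569.814882220533
rack -27.718501628183358 533.1866464944522
bin -9.574227885091824 673.3795363686069
fin 2.8244466421713987 527.6409764224155
```

>>> {"method": "play_rows", "body": {
  "deltas": [
    {"x": 40, "y": -40, "z": 70, "wz": -10, "fingers": -1},
    {"x": 303, "y": -406, "z": 80, "wz": -68, "fingers": -1},
    {"x": 303, "y": -406, "z": 80, "wz": -68, "fingers": -1},
    {"x": 303, "y": -406, "z": 80, "wz": -68, "fingers": -1},
    {"x": 303, "y": -406, "z": 80, "wz": -68, "fingers": -1},
    {"x": 303, "y": -406, "z": 80, "wz": -68, "fingers": -1},
    {"x": 303, "y": -406, "z": 80, "wz": -68, "fingers": -1},
    {"x": 303, "y": -406, "z": 80, "wz": -68, "fingers": -1},
    {"x": 303, "y": -406, "z": 80, "wz": -68, "fingers": -1},
    {"x": 303, "y": -406, "z": 80, "wz": -68, "fingers": -1},
    {"x": 303, "y": -406, "z": 80, "wz": -68, "fingers": -1},
    {"x": 303, "y": -406, "z": 80, "wz": -68, "fingers": -1}
  ]
}}

```text
schema error: expected keys wx, wy, wz, x, y, z, fingers
```

Run:
```python
from h import *
c=grab("wrist");save(c,"w1.png",None,1.5)
s=monitor.read_state();print(s["time"],s["tool_pos"],s["q"],s["joint_vel"])
```

```text
0.45 [0.2166569  0.63923019 0.2531566 ] [ 1.20710260e+00  2.64007554e-01  1.60409349e+00  2.36417977e-05
  1.27370269e+00 -3.68913142e-02] [ 0.00147755 -0.00148848  0.00019383  0.0008213   0.00199613  0.00207115]
```

View pics/w1.png

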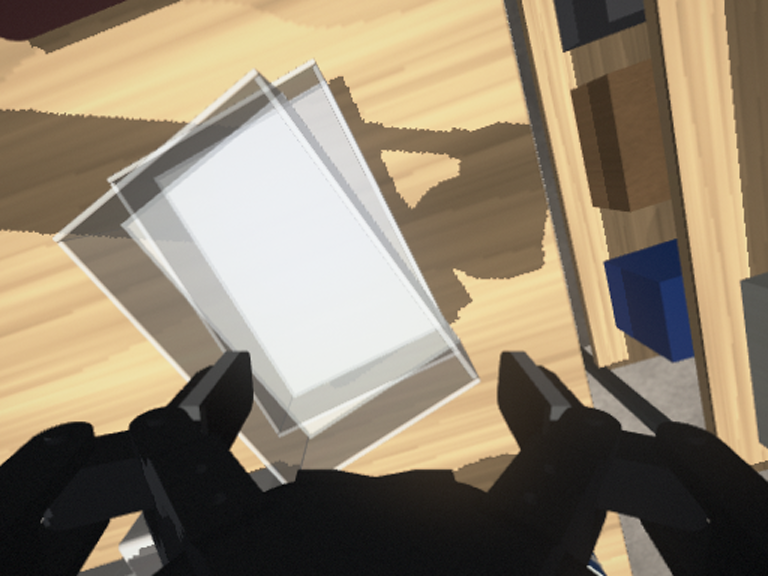

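The call was refused because it needs every key in each row, and the view hasn't changed. Resending with all keys.

>>> {"method": "play_rows", "body": {
  "deltas": [
    {"wx": 0, "wy": 0, "wz": -10, "x": 40, "y": -40, "z": 70, "fingers": -1},
    {"wx": 0, "wy": 0, "wz": -68, "x": 303, "y": -406, "z": 80, "fingers": -1},
    {"wx": 0, "wy": 0, "wz": -68, "x": 303, "y": -406, "z": 80, "fingers": -1},
    {"wx": 0, "wy": 0, "wz": -68, "x": 303, "y": -406, "z": 80, "fingers": -1},
    {"wx": 0, "wy": 0, "wz": -68, "x": 303, "y": -406, "z": 80, "fingers": -1},
    {"wx": 0, "wy": 0, "wz": -68, "x": 303, "y": -406, "z": 80, "fingers": -1},
    {"wx": 0, "wy": 0, "wz": -68, "x": 303, "y": -406, "z": 80, "fingers": -1},
    {"wx": 0, "wy": 0, "wz": -68, "x": 303, "y": -406, "z": 80, "fingers": -1},
    {"wx": 0, "wy": 0, "wz": -68, "x": 303, "y": -406, "z": 80, "fingers": -1},
    {"wx": 0, "wy": 0, "wz": -68, "x": 303, "y": -406, "z": 80, "fingers": -1},
    {"wx": 0, "wy": 0, "wz": -68, "x": 303, "y": -406, "z": 80, "fingers": -1},
    {"wx": 0, "wy": 0, "wz": -68, "x": 303, "y": -406, "z": 80, "fingers": -1},
    {"wx": 0, "wy": 0, "wz": -68, "x": 303, "y": -406, "z": 80, "fingers": -1}
  ]
}}

```text
time: 2.08
tool_pos: [0.519, 0.2342, 0.3332]
tcp_rot: [1.166, 1.237, -1.166]
wrist_force: [0.4, -0.1, 0.4]
width: 1.003
```

Run:
```python
from h import *
c=grab("wrist");save(c,"w2.png",None,1.5)
s=monitor.read_state();print(s["time"],s["tool_pos"],s["q"],s["joint_vel"].round(3),c["W"].round(3))
np.savez("w2.npz",**c)
```

```text
2.125 [0.51914391 0.23414729 0.33325698] [3.79913198e-01 2.44799515e-02 1.72981191e+00 1.01784050e-04
 1.38734114e+00 3.21091131e-01] [-0.004  0.001 -0.001 -0.001  0.    -0.   ] [[ 0.998  0.058  0.014  0.515]
 [ 0.059 -0.963 -0.264  0.301]
 [-0.002  0.264 -0.965  0.454]
 [ 0.     0.     0.     1.   ]]
```

View pics/w2.png

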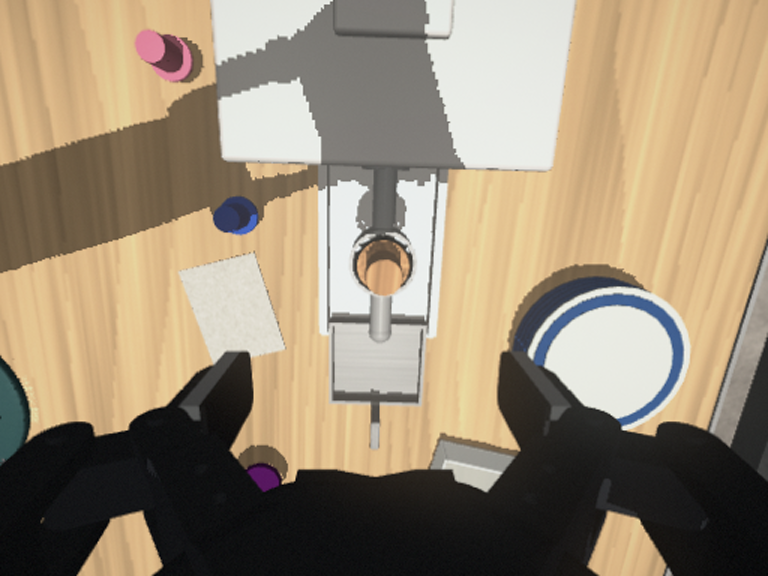

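The wrist view shows the cork knob's top at about (384,275), the tap rim at (382,262) and the tank's front edge at y≈165. The fin is at (376,432).

Run:
```python
from h import *
c=dict(np.load("w2.npz"))
save(c,"w2c.png",(205,130,100,180),4)
f=c["frame"];Q=cloud(c);z=Q[...,2]
hsv=cv2.cvtColor(f,cv2.COLOR_RGB2HSV)
def blob(m,l,zz):
    k,lab,st,_=cv2.connectedComponentsWithStats(m.astype(np.uint8))
    b=1+st[1:,4].argmax();v,u=np.nonzero(lab==b)
    P=np.array([onz(c,a,bb,zz) for a,bb in zip(u,v)])*1000
    r=cv2.minAreaRect(P[:,:2].astype(np.float32));print(l,len(u),"px",u.mean().round(1),v.mean().round(1),"rect",np.round(r[0],1),np.round(r[1],1),round(r[2],1),"mean",P.mean(0).round(1),np.median(z[lab==b]).round(4))
box=np.zeros(z.shape,bool);box[140:220,225:290]=1
blob((z>.183)&(z<.2)&box,"cork top",.19)
# cork incl collar? steel rim z~.15
ring=(z>.140)&(z<.153)&box
u_,v_=np.nonzero(ring)[::-1]
P=Q[ring]*1000;r=cv2.minEnclosingCircle(P[:,:2].astype(np.float32));print("rim",r,len(P))
m=(z>.148)&(z<.158)&box;P=Q[m]*1000;print("collar/rim",cv2.minEnclosingCircle(P[:,:2].astype(np.float32)))
b2=np.zeros(z.shape,bool);b2[255:310,235:265]=1
blob((z>.055)&(z<.07)&b2,"fin",.065)
b3=np.zeros(z.shape,bool);b3[190:235,235:275]=1
blob((z>.12)&(z<.142)&b3,"spout",.137)
# lid front edge
```

```text
cork top 519 px 255.4 183.7 rect [524. 237.] [24.9 25.5] 3.4 mean [523.9 237.  190. ] 0.1901
rim ((523.9677734375, 236.12979125976562), 26.289628982543945) 564
collar/rim ((523.6685180664062, 236.59173583984375), 23.251296997070312)
fin 130 px 249.5 288.5 rect [529.9  30.8] [ 8.2 39.2] 3.3 mean [529.8  31.   65. ] 0.065
spout 419 px 253.1 211.9 rect [525.1 188.7] [17.3 40.2] 3.2 mean [525.1 188.5 137. ] 0.1359
```

View pics/w2c.png

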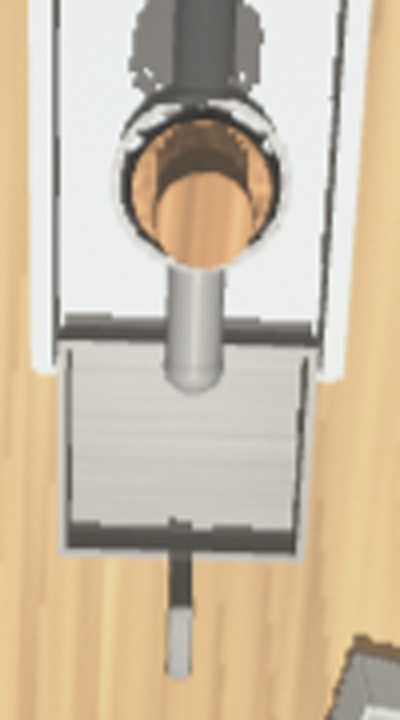

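>>> {"method": "play_rows", "body": {
  "deltas": [
    {"wx": 0, "wy": 0, "wz": -1, "x": 4, "y": 3, "z": -60, "fingers": -1},
    {"wx": 0, "wy": 0, "wz": -1, "x": 4, "y": 3, "z": -110, "fingers": -1},
    {"wx": 0, "wy": 0, "wz": -1, "x": 4, "y": 3, "z": -140, "fingers": -1},
    {"wx": 0, "wy": 0, "wz": -1, "x": 4, "y": 3, "z": -153, "fingers": -1},
    {"wx": 0, "wy": 0, "wz": -1, "x": 4, "y": 3, "z": -153, "fingers": -1},
    {"wx": 0, "wy": 0, "wz": -1, "x": 4, "y": 3, "z": -153, "fingers": 1},
    {"wx": 0, "wy": 0, "wz": -1, "x": 4, "y": 3, "z": -153, "fingers": 1},
    {"wx": 0, "wy": 0, "wz": -1, "x": 4, "y": 3, "z": -153, "fingers": 1},
    {"wx": 0, "wy": 0, "wz": -1, "x": 4, "y": 3, "z": -153, "fingers": 1},
    {"wx": 0, "wy": 0, "wz": -1, "x": 4, "y": 3, "z": -153, "fingers": 1},
    {"wx": 0, "wy": 0, "wz": -1, "x": 4, "y": 3, "z": -153, "fingers": 1},
    {"wx": 0, "wy": 0, "wz": -1, "x": 4, "y": 3, "z": -153, "fingers": 1},
    {"wx": 0, "wy": 0, "wz": -1, "x": 4, "y": 3, "z": -153, "fingers": 1}
  ],
  "grip_force": 40
}}

```text
time: 3.75
tool_pos: [0.5242, 0.2365, 0.1813]
tcp_rot: [1.181, 1.227, -1.179]
wrist_force: [-0.9, 0.2, 6.1]
width: 0.291
```

>>> {"method": "play_rows", "body": {
  "deltas": [
    {"wx": 0, "wy": 0, "wz": 0, "x": 0, "y": 0, "z": 40, "fingers": 1},
    {"wx": 0, "wy": 0, "wz": 0, "x": 0, "y": 0, "z": 85, "fingers": 1},
    {"wx": 0, "wy": 0, "wz": 0, "x": 10, "y": -20, "z": 120, "fingers": 1},
    {"wx": 0, "wy": 0, "wz": 0, "x": 141, "y": -349, "z": 120, "fingers": 1},
    {"wx": 0, "wy": 0, "wz": 0, "x": 141, "y": -349, "z": 120, "fingers": 1},
    {"wx": 0, "wy": 0, "wz": 0, "x": 141, "y": -349, "z": 120, "fingers": 1},
    {"wx": 0, "wy": 0, "wz": 0, "x": 141, "y": -349, "z": 120, "fingers": 1},
    {"wx": 0, "wy": 0, "wz": 0, "x": 141, "y": -349, "z": 120, "fingers": 1},
    {"wx": 0, "wy": 0, "wz": 0, "x": 141, "y": -349, "z": 120, "fingers": 1},
    {"wx": 0, "wy": 0, "wz": 0, "x": 141, "y": -349, "z": 120, "fingers": 1},
    {"wx": 0, "wy": 0, "wz": 0, "x": 141, "y": -349, "z": 120, "fingers": 1}
  ]
}}

```text
time: 5.12
tool_pos: [0.6642, -0.1124, 0.2994]
tcp_rot: [1.18, 1.229, -1.181]
wrist_force: [-0.2, 0.2, -0.3]
width: 0.291
```

Run:
```python
from h import *
c=grab("wrist");save(c,"w3.png",None,1.5);np.savez("w3.npz",**c)
s=monitor.read_state();print(s["time"],s["tool_pos"],s["q"].round(2),s["width"])
```

```text
5.175 [ 0.66424511 -0.11179999  0.29968909] [-0.2   0.24  1.55  0.    1.35 -0.24] 0.2909559821450311
```

View pics/w3.png

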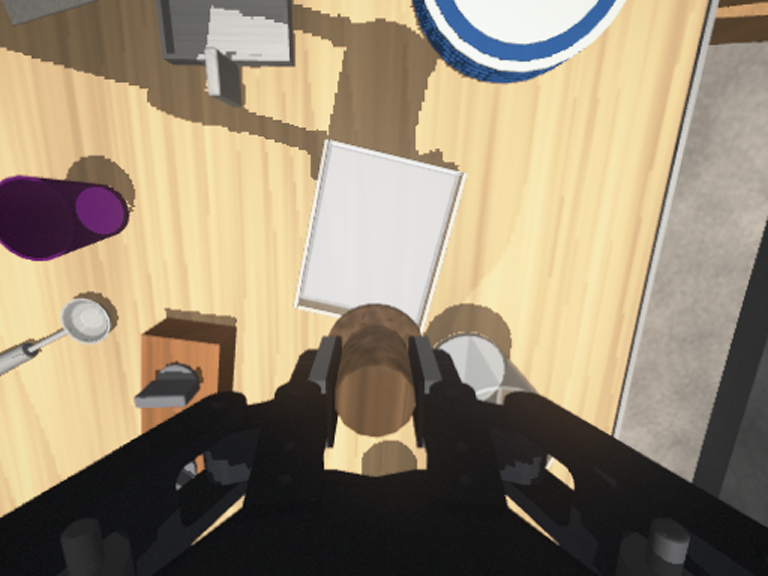

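The cork hangs in the jaws. The tray's rim corners are at (327,140), (463,173) and (297,306), and the canister is at (470,360).

Run:
```python
from h import *
c=dict(np.load("w3.npz"))
a,b,d=[onz(c,u/1.5,v/1.5,.04)*1000 for u,v in((327,140),(463,173),(297,306))]
print(a,b,d,np.linalg.norm(a-b),np.linalg.norm(a-d),(b+d)/2)
Q=cloud(c);z=Q[...,2];m=np.zeros(z.shape,bool);m[235:262,60:140]=1
b=(z>.08)&(z<.095)&m;P=Q[b]*1000;print("bar",P.mean(0),cv2.minAreaRect(P[:,:2].astype(np.float32)))
save(c,"w3c.png",(80,220,100,60),7)
```

```text
[617.67133066 -17.93189295  40.        ] [739.01944508 -40.88215869  40.        ] [ 589.85102091 -171.40816461   40.        ] 123.49931000660641 155.97735604186488 [ 664.435233   -106.14516165   40.        ]
bar [ 476.23697556 -245.07942292   81.16852463] ((474.48590087890625, -245.0517578125), (44.01303482055664, 1.4436804056167603), 2.78035044670105)
```

>>> {"method": "play_rows", "body": {
  "deltas": [
    {"wx": 0, "wy": 0, "wz": -5, "x": 0, "y": 4, "z": -60, "fingers": 1},
    {"wx": 0, "wy": 0, "wz": -10, "x": 0, "y": 4, "z": -120, "fingers": 1},
    {"wx": 0, "wy": 0, "wz": -12, "x": 0, "y": 4, "z": -180, "fingers": 1},
    {"wx": 0, "wy": 0, "wz": -12, "x": 0, "y": 4, "z": -215, "fingers": 1},
    {"wx": 0, "wy": 0, "wz": -12, "x": 0, "y": 4, "z": -230, "fingers": 1},
    {"wx": 0, "wy": 0, "wz": -12, "x": 0, "y": 4, "z": -230, "fingers": 1},
    {"wx": 0, "wy": 0, "wz": -12, "x": 0, "y": 4, "z": -230, "fingers": -0.3},
    {"wx": 0, "wy": 0, "wz": -12, "x": 0, "y": 4, "z": -230, "fingers": -0.3},
    {"wx": 0, "wy": 0, "wz": -12, "x": 0, "y": 4, "z": -230, "fingers": -0.3},
    {"wx": 0, "wy": 0, "wz": -12, "x": 0, "y": 4, "z": -230, "fingers": -0.3},
    {"wx": 0, "wy": 0, "wz": -12, "x": 0, "y": 4, "z": -200, "fingers": -0.3},
    {"wx": 0, "wy": 0, "wz": -12, "x": 0, "y": 4, "z": -140, "fingers": -1},
    {"wx": 0, "wy": 0, "wz": -12, "x": 0, "y": 4, "z": -80, "fingers": -1},
    {"wx": 0, "wy": 0, "wz": -12, "x": 0, "y": 4, "z": -20, "fingers": -1}
  ]
}}

```text
time: 6.92
tool_pos: [0.6644, -0.1088, 0.2821]
tcp_rot: [1.333, 1.124, -1.333]
wrist_force: [-0.1, -0.8, 0.0]
width: 0.999
```

Run:
```python
from h import *
c=grab("wrist");save(c,"w4.png",None,1.2)
s=monitor.read_state();print(s["time"],s["tool_pos"],s["q"].round(2),s["width"])
```

```text
6.975 [ 0.66834601 -0.1095597   0.29342638] [-0.2   0.24  1.56 -0.    1.33 -0.03] 1.0007880173670445
```

View pics/w4.png

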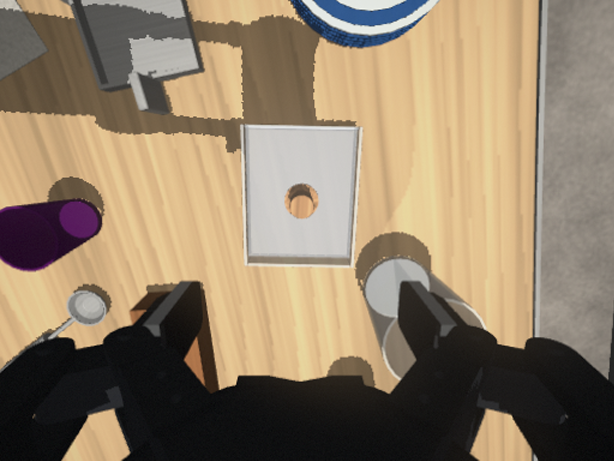

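The cork is standing in the tray at (301,200). Next I'll go over the T plug.

>>> {"method": "play_rows", "body": {
  "deltas": [
    {"wx": 0, "wy": 0, "wz": -77, "x": -190, "y": -139, "z": -30, "fingers": -1},
    {"wx": 0, "wy": 0, "wz": -77, "x": -190, "y": -139, "z": -30, "fingers": -1},
    {"wx": 0, "wy": 0, "wz": -77, "x": -190, "y": -139, "z": -30, "fingers": -1},
    {"wx": 0, "wy": 0, "wz": -77, "x": -190, "y": -139, "z": -30, "fingers": -1},
    {"wx": 0, "wy": 0, "wz": -77, "x": -190, "y": -139, "z": -30, "fingers": -1},
    {"wx": 0, "wy": 0, "wz": -77, "x": -190, "y": -139, "z": -30, "fingers": -1},
    {"wx": 0, "wy": 0, "wz": -77, "x": -190, "y": -139, "z": -30, "fingers": -1},
    {"wx": 0, "wy": 0, "wz": -77, "x": -190, "y": -139, "z": -30, "fingers": -1},
    {"wx": 0, "wy": 0, "wz": -77, "x": -190, "y": -139, "z": -30, "fingers": -1},
    {"wx": 0, "wy": 0, "wz": -77, "x": -190, "y": -139, "z": -30, "fingers": -1}
  ]
}}

```text
time: 8.22
tool_pos: [0.4747, -0.2476, 0.2502]
tcp_rot: [2.191, 0.065, -2.192]
wrist_force: [-0.4, 0.6, -0.5]
width: 1.0
```

Run:
```python
from h import *
c=grab("wrist");save(c,"w5.png",None,1.5);np.savez("w5.npz",**c)
s=monitor.read_state();print(s["time"],s["tool_pos"],s["q"].round(2),s["width"],s["joint_vel"].round(3))
```

```text
8.275 [ 0.47470368 -0.24766904  0.2502161 ] [-0.53  0.    1.91  0.    1.24  0.98] 0.994613994604863 [-0.002 -0.001  0.001  0.    -0.001  0.008]
```

View pics/w5.png

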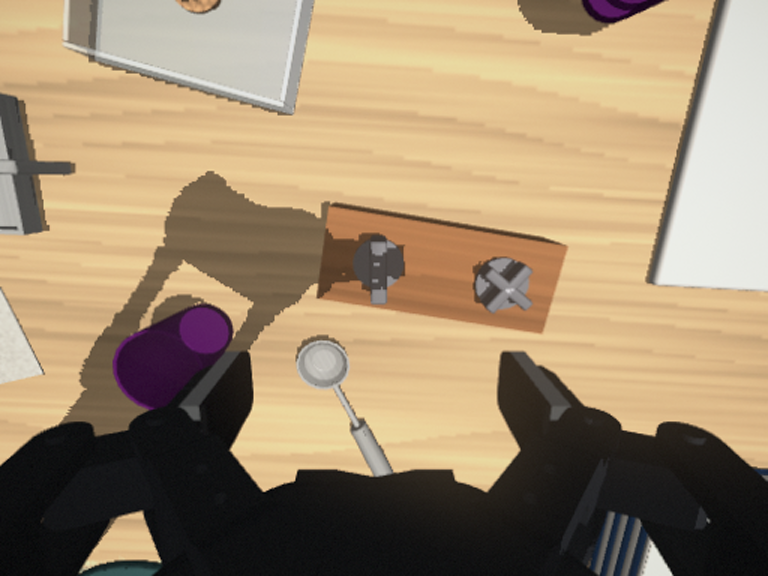

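The T bar is at (379,268), standing above its collar at (380,262), and the spare's cross is at (505,288).

Run:
```python
from h import *
c=dict(np.load("w5.npz"));f=c["frame"];save(c,"w5c.png",(205,130,180,100),4)
Q=cloud(c);z=Q[...,2]
def blob(m,l,zz):
    k,lab,st,_=cv2.connectedComponentsWithStats(m.astype(np.uint8))
    b=1+st[1:,4].argmax();v,u=np.nonzero(lab==b)
    P=np.array([onz(c,a,bb,zz) for a,bb in zip(u,v)])*1000
    r=cv2.minAreaRect(P[:,:2].astype(np.float32));
    X=P[:,:2]-P[:,:2].mean(0);w,V=np.linalg.eigh(X.T@X);d=V[:,1]
    print(l,len(u),"px",u.mean().round(1),v.mean().round(1),"rect",np.round(r[0],1),np.round(r[1],1),round(r[2],1),"pca",np.degrees(np.arctan2(d[1],d[0])).round(1),"mean",P.mean(0).round(1),np.median(z[lab==b]).round(4))
box=np.zeros(z.shape,bool);box[145:210,230:285]=1
blob((z>.084)&(z<.095)&box,"bar",.089)
blob((z>.052)&(z<.058)&box,"collar",.055)
box=np.zeros(z.shape,bool);box[125:230,200:390]=1
blob((z>.046)&(z<.052)&box,"rack",.05)
box=np.zeros(z.shape,bool);box[160:220,305:365]=1
blob((z>.058)&(z<.085)&box,"spare",.073)
t=grab("top");hsv=cv2.cvtColor(t["frame"],cv2.COLOR_RGB2HSV)
print("tumbler top", onz(t,423/1.5,362/1.5,.09)*1000, pt(t,278,236))
```

```text
bar 469 px 252.0 180.9 rect [ 474.9 -250.5] [45.6 10.8] 3.4 pca -176.4 mean [ 475.3 -250.4   89. ] 0.0892
collar 278 px 241.6 174.9 rect [ 473.7 -237.2] [36.1 13. ] 3.2 pca -176.9 mean [ 474.1 -238.4   55. ] 0.0554
rack 7454 px 291.3 178.5 rect [ 469.2 -300.5] [190.9  75.5] 84.0 pca 84.0 mean [ 471.7 -298.5   50. ] 0.0504
spare 689 px 337.0 190.8 rect [ 465.6 -347.4] [38.1 37.7] 9.2 pca 146.7 mean [ 466.  -347.2   73. ] 0.0728
tumbler top [392.54603907 -89.56486685  90.        ] [ 0.40535049 -0.0819358   0.00475201]
```

View pics/w5c.png

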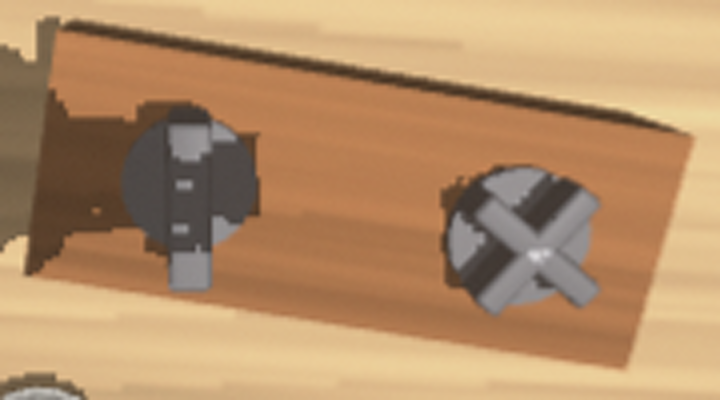

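>>> {"method": "play_rows", "body": {
  "deltas": [
    {"wx": 0, "wy": 0, "wz": 0, "x": 0, "y": -3, "z": -60, "fingers": -1},
    {"wx": 0, "wy": 0, "wz": 0, "x": 0, "y": -3, "z": -110, "fingers": -1},
    {"wx": 0, "wy": 0, "wz": 0, "x": 0, "y": -3, "z": -150, "fingers": -1},
    {"wx": 0, "wy": 0, "wz": 0, "x": 0, "y": -3, "z": -170, "fingers": -1},
    {"wx": 0, "wy": 0, "wz": 0, "x": 0, "y": -3, "z": -170, "fingers": -1},
    {"wx": 0, "wy": 0, "wz": 0, "x": 0, "y": -3, "z": -170, "fingers": 1},
    {"wx": 0, "wy": 0, "wz": 0, "x": 0, "y": -3, "z": -170, "fingers": 1},
    {"wx": 0, "wy": 0, "wz": 0, "x": 0, "y": -3, "z": -170, "fingers": 1},
    {"wx": 0, "wy": 0, "wz": 0, "x": 0, "y": -3, "z": -170, "fingers": 1},
    {"wx": 0, "wy": 0, "wz": 0, "x": 0, "y": -3, "z": -170, "fingers": 1},
    {"wx": 0, "wy": 0, "wz": 0, "x": 0, "y": -3, "z": -170, "fingers": 1},
    {"wx": 0, "wy": 0, "wz": 0, "x": 0, "y": -3, "z": -170, "fingers": 1},
    {"wx": 0, "wy": 0, "wz": 0, "x": 0, "y": -3, "z": -170, "fingers": 1},
    {"wx": 0, "wy": 0, "wz": 0, "x": 0, "y": -3, "z": -170, "fingers": 1}
  ],
  "grip_force": 60
}}

```text
time: 10.07
tool_pos: [0.4751, -0.251, 0.081]
tcp_rot: [2.193, 0.062, -2.191]
wrist_force: [-0.4, 0.5, 6.0]
width: 0.129
```

>>> {"method": "play_rows", "body": {
  "deltas": [
    {"wx": 0, "wy": 0, "wz": 0, "x": 0, "y": 0, "z": 0, "fingers": 1},
    {"wx": 0, "wy": 0, "wz": 0, "x": 0, "y": 0, "z": 25, "fingers": 1},
    {"wx": 0, "wy": 0, "wz": 0, "x": 0, "y": 0, "z": 60, "fingers": 1},
    {"wx": 0, "wy": 0, "wz": 0, "x": 0, "y": 0, "z": 110, "fingers": 1},
    {"wx": 0, "wy": 0, "wz": 0, "x": 0, "y": 0, "z": 170, "fingers": 1},
    {"wx": 0, "wy": 0, "wz": 0, "x": 0, "y": 0, "z": 195, "fingers": 1},
    {"wx": 0, "wy": 0, "wz": 10, "x": 5, "y": 50, "z": 195, "fingers": 1},
    {"wx": 0, "wy": 0, "wz": 20, "x": 10, "y": 100, "z": 195, "fingers": 1},
    {"wx": 0, "wy": 0, "wz": 30, "x": 15, "y": 155, "z": 195, "fingers": 1},
    {"wx": 0, "wy": 0, "wz": 40, "x": 20, "y": 210, "z": 195, "fingers": 1},
    {"wx": 0, "wy": 0, "wz": 50, "x": 26, "y": 265, "z": 195, "fingers": 1},
    {"wx": 0, "wy": 0, "wz": 60, "x": 32, "y": 320, "z": 195, "fingers": 1},
    {"wx": 0, "wy": 0, "wz": 70, "x": 38, "y": 375, "z": 195, "fingers": 1},
    {"wx": 0, "wy": 0, "wz": 80, "x": 44, "y": 430, "z": 195, "fingers": 1},
    {"wx": 0, "wy": 0, "wz": 88.7, "x": 49, "y": 470, "z": 195, "fingers": 1},
    {"wx": 0, "wy": 0, "wz": 88.7, "x": 49, "y": 487, "z": 195, "fingers": 1},
    {"wx": 0, "wy": 0, "wz": 88.7, "x": 49, "y": 487, "z": 195, "fingers": 1},
    {"wx": 0, "wy": 0, "wz": 88.7, "x": 49, "y": 487, "z": 195, "fingers": 1}
  ],
  "grip_force": 120
}}

```text
time: 12.32
tool_pos: [0.5235, 0.235, 0.275]
tcp_rot: [1.184, 1.224, -1.186]
wrist_force: [-0.3, 0.3, -0.5]
width: 0.116
```

Run:
```python
from h import *
c=grab("wrist");save(c,"w6.png",None,1.5);np.savez("w6.npz",**c)
d=grab("side");save(d,"s6.png",(180,170,200,170),4);t=grab("top");save(t,"t6.png",(130,150,120,90),6)
s=monitor.read_state();print(s["time"],s["tool_pos"],s["tcp_rot"],s["q"].round(2),s["width"],s["joint_vel"].round(3))
```

```text
12.475 [0.5237738 0.2349217 0.275393 ] [ 1.18522105  1.22399475 -1.18541341] [ 0.38  0.06  1.8  -0.    1.28  0.35] 0.1232188017549654 [ 0.001 -0.    -0.003  0.004 -0.002 -0.001]
```

View pics/w6.png

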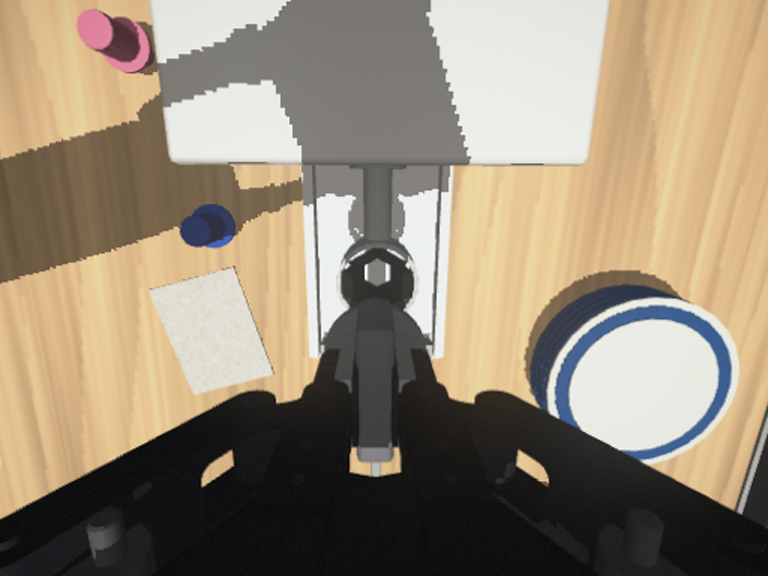

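View pics/s6.png

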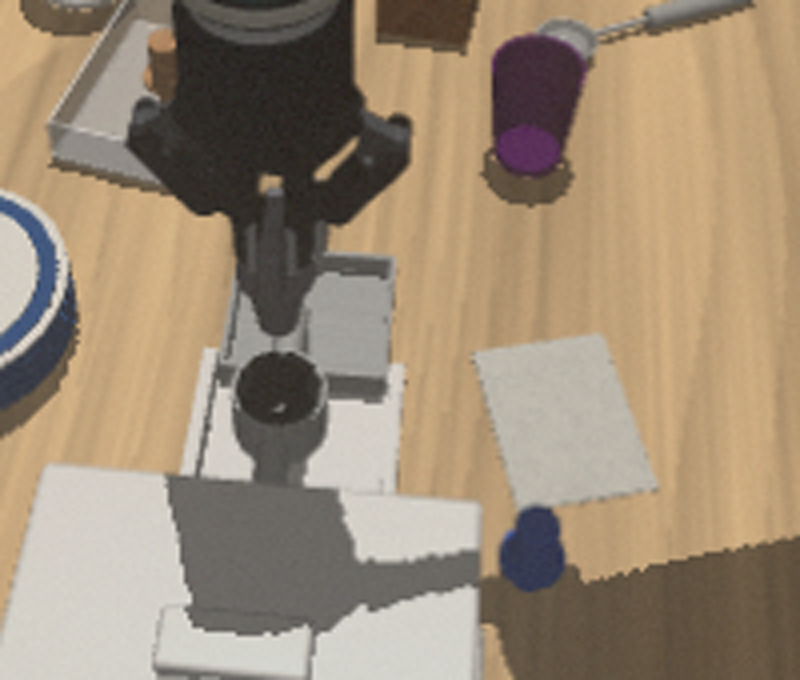

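The T plug hangs upright in the jaws above the open tap. The ring is at (377,285) and the bar runs along the spout. Next I'll check the hole centre from this view.

Run:
```python
from h import *
c=dict(np.load("w6.npz"));save(c,"w6c.png",(210,100,90,160),4)
Q=cloud(c);z=Q[...,2];box=np.zeros(z.shape,bool);box[155:230,220:285]=1
m=(z>.146)&(z<.154)&box;P=Q[m]*1000
r=np.linalg.norm(P[:,:2]-[524,236.5],axis=1);P=P[(r<29)]
from scipy.optimize import least_squares
# outer edge pts by angle bins
def outer(c0):
    d=P[:,:2]-c0;a=np.degrees(np.arctan2(d[:,1],d[:,0]));rr=np.hypot(*d.T);o=[]
    for k in range(-180,180,8):
        s=(a>=k)&(a<k+8)
        if s.sum()>2:o.append(P[s][rr[s].argmax(),:2])
    return np.array(o)
c0=np.array([524,236.5])
for _ in range(5):
    o=outer(c0);f=least_squares(lambda p:np.hypot(*(o-p).T)-26,c0,loss="soft_l1");c0=f.x
print(c0,len(o),np.abs(f.fun).mean(),P[:,2].mean())
# spout pipe on the tank side: direction
b2=np.zeros(z.shape,bool);b2[112:150,235:265]=1
S=Q[(z>.12)&(z<.142)&b2]*1000
for y in range(255,305,8):
    s=abs(S[:,1]-y)<4
    if s.sum()>5:print(y,S[s][:,0].min().round(1),S[s][:,0].max().round(1))
# bar direction from its top
b3=np.zeros(z.shape,bool);b3[225:310,235:265]=1
B=Q[(z>.27)&b3]*1000;print(len(B),np.median(B,0));
X=B[:,:2]-B[:,:2].mean(0);w,V=np.linalg.eigh(X.T@X);print(B[:,:2].mean(0),B.min(0),B.max(0),np.degrees(np.arctan2(V[1,1],V[0,1])))
# lid front edge direction
L=[]
for u in range(130,370,6):
    col=z[60:125,u];k=np.nonzero(abs(col-.18)<.006)[0]
    if len(k):L.append(onz(c,u,60+k.max(),.18)[:2]*1000)
L=np.array(L);p=np.polyfit(L[:,0],L[:,1],1);print("lid edge",np.degrees(np.arctan(p[0])),np.polyval(p,524),len(L))
```

```text
[524.06202037 236.05367372] 35 0.4405180060545459 148.7117516377032
271 514.0 531.4
279 513.8 531.3
287 513.6 530.9
295 513.4 530.6
303 513.3 530.2
2417 [523.00436524 236.15682433 283.11804638]
[523.00022568 235.63010147] [515.43783719 211.11291582 270.62626136] [529.89511503 301.48786548 395.89588936] 91.81515617152921
lid edge 3.0006574838471405 326.7063451326569 16
```

View pics/w6c.png

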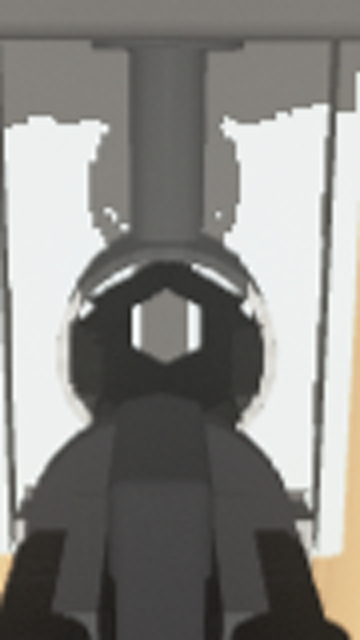

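>>> {"method": "play_rows", "body": {
  "deltas": [
    {"wx": 0, "wy": 0, "wz": 0, "x": 0.4, "y": 0.4, "z": -30, "fingers": 1},
    {"wx": 0, "wy": 0, "wz": 0, "x": 0.4, "y": 0.4, "z": -55, "fingers": 1},
    {"wx": 0, "wy": 0, "wz": 0, "x": 0.4, "y": 0.4, "z": -70, "fingers": 1},
    {"wx": 0, "wy": 0, "wz": 0, "x": 0.4, "y": 0.4, "z": -77, "fingers": 1},
    {"wx": 0, "wy": 0, "wz": 0, "x": 0.4, "y": 0.4, "z": -80, "fingers": 1},
    {"wx": 0, "wy": 0, "wz": 0, "x": 0.4, "y": 0.4, "z": -80, "fingers": 1}
  ]
}}

```text
time: 13.22
tool_pos: [0.5245, 0.2368, 0.196]
tcp_rot: [1.185, 1.225, -1.183]
wrist_force: [-0.3, -0.0, -1.2]
width: 0.117
```

>>> {"method": "play_rows", "body": {
  "deltas": [
    {"wx": 0, "wy": 0, "wz": 0, "x": 0, "y": 0, "z": -2, "fingers": 1},
    {"wx": 0, "wy": 0, "wz": 0, "x": 0, "y": 0, "z": -4, "fingers": 1},
    {"wx": 0, "wy": 0, "wz": 0, "x": 0, "y": 0, "z": -4, "fingers": 1}
  ]
}}

```text
time: 13.6
tool_pos: [0.5245, 0.2366, 0.1916]
tcp_rot: [1.184, 1.224, -1.183]
wrist_force: [1.3, -0.8, -0.3]
width: 0.121
```

>>> {"method": "play_rows", "body": {
  "deltas": [
    {"wx": 0, "wy": 0, "wz": 0, "x": 0, "y": 0, "z": -2, "fingers": 1},
    {"wx": 0, "wy": 0, "wz": 0, "x": 0, "y": 0, "z": -2, "fingers": 1}
  ]
}}

```text
time: 13.85
tool_pos: [0.5246, 0.2365, 0.1897]
tcp_rot: [1.184, 1.224, -1.183]
wrist_force: [1.3, -2.1, 2.0]
width: 0.121
```

>>> {"method": "play_rows", "body": {
  "deltas": [
    {"wx": 0, "wy": 0, "wz": 0, "x": 0.2, "y": -0.4, "z": -1, "fingers": 1},
    {"wx": 0, "wy": 0, "wz": 0, "x": 0.2, "y": -0.4, "z": -2, "fingers": 1},
    {"wx": 0, "wy": 0, "wz": 0, "x": 0.2, "y": -0.4, "z": -2, "fingers": 1}
  ]
}}

```text
time: 14.22
tool_pos: [0.5248, 0.2365, 0.1886]
tcp_rot: [1.185, 1.225, -1.183]
wrist_force: [-0.5, -2.3, 7.3]
width: 0.123
```

>>> {"method": "play_rows", "body": {
  "deltas": [
    {"wx": 0, "wy": 0, "wz": 0, "x": 0, "y": -0.3, "z": -1.5, "fingers": 1},
    {"wx": 0, "wy": 0, "wz": 0, "x": 0, "y": -0.3, "z": -3, "fingers": 1},
    {"wx": 0, "wy": 0, "wz": 0, "x": 0, "y": -0.3, "z": -3, "fingers": 1}
  ]
}}

```text
time: 14.6
tool_pos: [0.525, 0.2364, 0.1872]
tcp_rot: [1.186, 1.225, -1.182]
wrist_force: [-1.7, -1.3, 12.7]
width: 0.118
```

>>> {"method": "play_rows", "body": {
  "deltas": [
    {"wx": 0, "wy": 0, "wz": 3, "x": -0.2, "y": 0, "z": -1, "fingers": 1},
    {"wx": 0, "wy": 0, "wz": 8, "x": -0.2, "y": 0, "z": -1.5, "fingers": 1},
    {"wx": 0, "wy": 0, "wz": 14, "x": -0.2, "y": 0, "z": -2, "fingers": 1},
    {"wx": 0, "wy": 0, "wz": 20, "x": -0.2, "y": 0, "z": -2.5, "fingers": 1},
    {"wx": 0, "wy": 0, "wz": 20, "x": -0.2, "y": 0, "z": -2.5, "fingers": 1}
  ]
}}

```text
time: 15.22
tool_pos: [0.525, 0.2364, 0.185]
tcp_rot: [0.924, 1.365, -0.92]
wrist_force: [-2.8, -2.8, 14.9]
width: 0.118
```

>>> {"method": "play_rows", "body": {
  "deltas": [
    {"wx": 0, "wy": 0, "wz": 6, "x": -0.2, "y": -0.2, "z": -0.5, "fingers": 1},
    {"wx": 0, "wy": 0, "wz": 12, "x": -0.2, "y": -0.2, "z": -0.5, "fingers": 1},
    {"wx": 0, "wy": 0, "wz": 18, "x": -0.2, "y": -0.2, "z": -1, "fingers": 1},
    {"wx": 0, "wy": 0, "wz": 24, "x": -0.2, "y": -0.2, "z": -1, "fingers": 1},
    {"wx": 0, "wy": 0, "wz": 30, "x": -0.2, "y": -0.2, "z": -1.5, "fingers": 1},
    {"wx": 0, "wy": 0, "wz": 35, "x": -0.2, "y": -0.2, "z": -1.5, "fingers": 1},
    {"wx": 0, "wy": 0, "wz": 35, "x": -0.2, "y": -0.2, "z": -1.5, "fingers": 1}
  ]
}}

```text
time: 16.1
tool_pos: [0.5247, 0.2362, 0.1832]
tcp_rot: [0.453, 1.521, -0.45]
wrist_force: [-2.2, -2.7, 13.1]
width: 0.116
```

>>> {"method": "play_rows", "body": {
  "deltas": [
    {"wx": 0, "wy": 0, "wz": 6, "x": -0.1, "y": -0.1, "z": -0.5, "fingers": 1},
    {"wx": 0, "wy": 0, "wz": 12, "x": -0.1, "y": -0.1, "z": -0.5, "fingers": 1},
    {"wx": 0, "wy": 0, "wz": 18, "x": -0.1, "y": -0.1, "z": -0.5, "fingers": 1},
    {"wx": 0, "wy": 0, "wz": 24, "x": -0.1, "y": -0.1, "z": -0.8, "fingers": 1},
    {"wx": 0, "wy": 0, "wz": 30, "x": -0.1, "y": -0.1, "z": -0.8, "fingers": 1},
    {"wx": 0, "wy": 0, "wz": 35, "x": -0.1, "y": -0.1, "z": -0.8, "fingers": 1},
    {"wx": 0, "wy": 0, "wz": 35, "x": -0.1, "y": -0.1, "z": -0.8, "fingers": 1}
  ]
}}

```text
time: 16.98
tool_pos: [0.5247, 0.2361, 0.1822]
tcp_rot: [-0.026, 1.568, 0.028]
wrist_force: [-1.8, -1.9, 11.8]
width: 0.119
```

Run:
```python
from h import *
d=grab("side");save(d,"s7.png",(180,170,200,170),4)
s=monitor.read_state();M=R.from_rotvec(s["tcp_rot"]).as_matrix();print(s["time"],s["tool_pos"],np.degrees(np.arctan2(M[1,1],M[0,1])),s["wrist_force"],s["torque"],s["q"].round(2))
```

```text
17.025 [0.52467224 0.2361565  0.18217575] 91.96136897046551 [-1.56022082 -2.88023976 11.36311847] [-0.45410253  0.41020949 -0.10034951] [ 0.38  0.13  1.9   0.    1.11 -1.23]
```

View pics/s7.png

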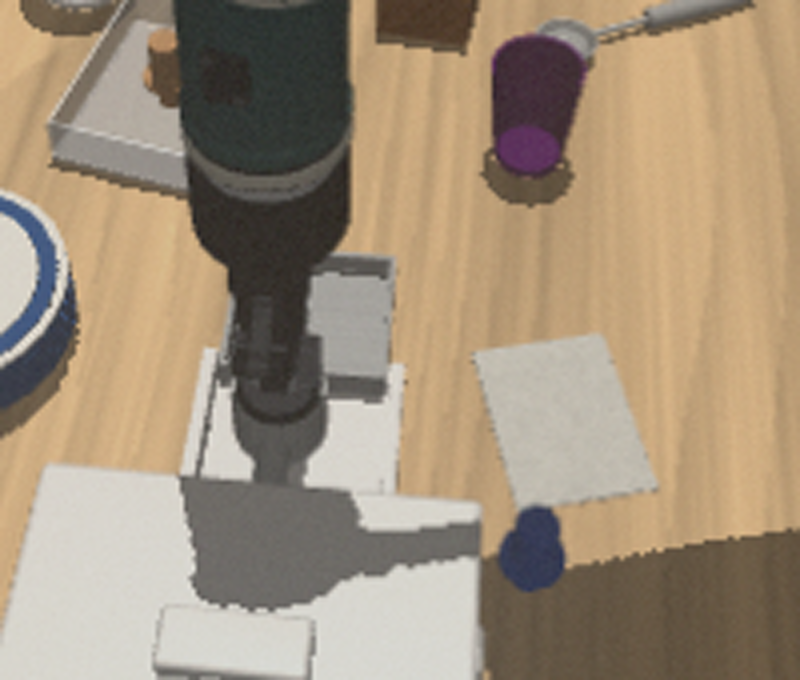

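>>> {"method": "play_rows", "body": {
  "deltas": [
    {"wx": 0, "wy": 0, "wz": 0, "x": 0, "y": 0, "z": 1.3, "fingers": 1},
    {"wx": 0, "wy": 0, "wz": 0, "x": 0, "y": 0, "z": 2.5, "fingers": 1},
    {"wx": 0, "wy": 0, "wz": 0, "x": 0, "y": 0, "z": 2.5, "fingers": 1}
  ]
}}

```text
time: 17.4
tool_pos: [0.5245, 0.2361, 0.1822]
tcp_rot: [-0.026, 1.569, 0.028]
wrist_force: [3.5, 0.7, 2.3]
width: 0.117
```

>>> {"method": "play_rows", "body": {
  "deltas": [
    {"wx": 0, "wy": 0, "wz": 0, "x": 0, "y": 0, "z": 0, "fingers": -0.4},
    {"wx": 0, "wy": 0, "wz": 0, "x": 0, "y": 0, "z": 0, "fingers": -0.4},
    {"wx": 0, "wy": 0, "wz": 0, "x": 0, "y": 0, "z": 0, "fingers": -0.4},
    {"wx": 0, "wy": 0, "wz": 0, "x": 0, "y": 0, "z": 0, "fingers": -0.4},
    {"wx": 0, "wy": 0, "wz": 0, "x": 0, "y": 0, "z": 15, "fingers": -0.4},
    {"wx": 0, "wy": 0, "wz": 0, "x": 0, "y": 0, "z": 50, "fingers": -0.4},
    {"wx": 0, "wy": 0, "wz": 0, "x": 0, "y": 0, "z": 100, "fingers": -0.4},
    {"wx": 0, "wy": 0, "wz": 0, "x": 0, "y": 0, "z": 130, "fingers": -0.4},
    {"wx": 0, "wy": 0, "wz": 0, "x": 0, "y": 0, "z": 130, "fingers": -0.4},
    {"wx": 0, "wy": 0, "wz": 0, "x": 0, "y": 0, "z": 130, "fingers": -0.4}
  ]
}}

```text
time: 18.65
tool_pos: [0.5234, 0.2355, 0.3117]
tcp_rot: [-0.027, 1.571, 0.027]
wrist_force: [-0.8, -0.1, -0.3]
width: 0.7
```

Run:
```python
from h import *
d=grab("side");save(d,"s8.png",(180,170,200,170),4)
c=grab("wrist");save(c,"w8.png",None,1.5);np.savez("w8.npz",**c)
s=monitor.read_state();print(s["time"],s["tool_pos"],s["wrist_force"])
Q=cloud(c);z=Q[...,2]
near=np.hypot(Q[...,0]-.524,Q[...,1]-.236)<.03
B=Q[near&(z>.17)&(z<.2)]*1000;print("bar top",len(B),np.median(B,0));T=B[B[:,2]>183]
r=cv2.minAreaRect(T[:,:2].astype(np.float32));print(r)
C=Q[near&(z>.15)&(z<.17)]*1000;print(np.percentile(C[:,2],[10,30,50,70,90]))
v=np.histogram(Q[near][:,2]*1000,bins=np.arange(140,200,1));print([(int(b),int(n)) for b,n in zip(v[1],v[0]) if n>5])
```

```text
18.75 [0.52288808 0.23530756 0.31019853] [-0.20703969 -0.22295739 -0.76176923]
bar top 664 [520.94077979 235.36581098 190.17409414]
((523.408203125, 235.6171112060547), (45.74763870239258, 11.87619686126709), 1.7615944147109985)
[155.25876414 155.88299486 156.2503352  156.70062378 157.24562424]
[(140, 6), (141, 6), (142, 11), (143, 11), (144, 13), (145, 127), (146, 172), (147, 56), (148, 56), (149, 91), (150, 20), (154, 19), (155, 202), (156, 334), (157, 98), (171, 6), (177, 6), (182, 7), (187, 13), (188, 43), (189, 186), (190, 302), (191, 79)]
```

View pics/w8.png

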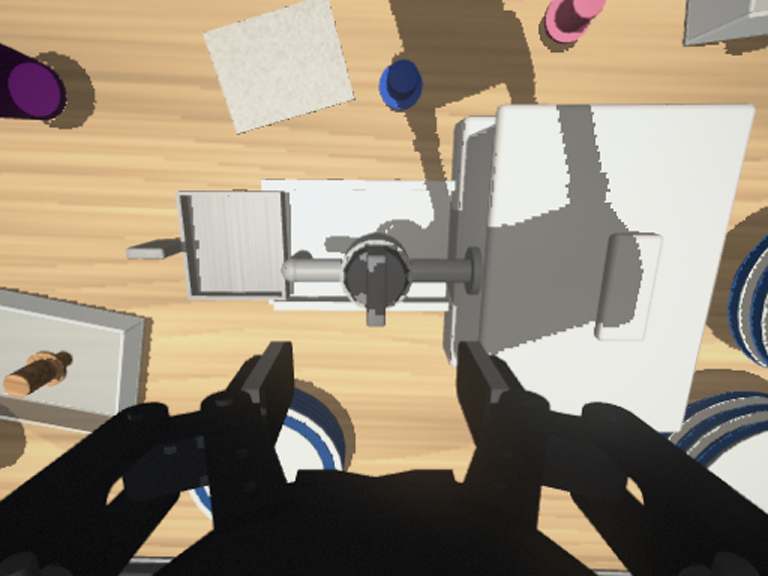

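View pics/s8.png

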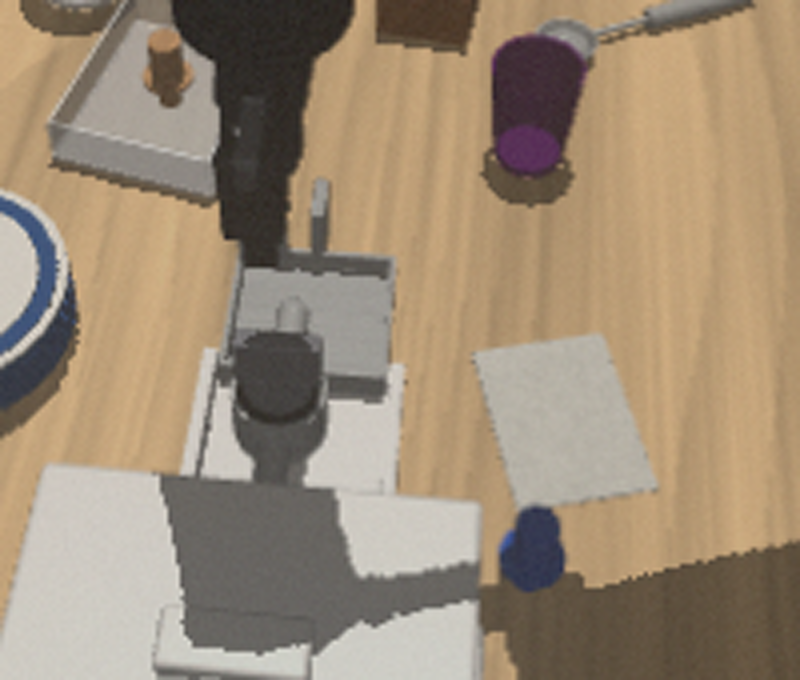

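The plug is seated: bar top at z≈190 mm, crosswise at 1.8° to the tap's x. The cork is lying in the tray at (40,372). Next I'll push the drip tray home, with shut fingers on the outer end of its fin.

>>> {"method": "play_rows", "body": {
  "deltas": [
    {"wx": 0, "wy": 0, "wz": 0, "x": 1, "y": -50, "z": 0, "fingers": 1},
    {"wx": 0, "wy": 0, "wz": 0, "x": 3, "y": -110, "z": 0, "fingers": 1},
    {"wx": 0, "wy": 0, "wz": 0, "x": 5, "y": -170, "z": 0, "fingers": 1},
    {"wx": 0, "wy": 0, "wz": 0, "x": 7, "y": -230, "z": 0, "fingers": 1},
    {"wx": 0, "wy": 0, "wz": 0, "x": 7, "y": -265, "z": -10, "fingers": 1},
    {"wx": 0, "wy": 0, "wz": 0, "x": 7, "y": -265, "z": -70, "fingers": 1},
    {"wx": 0, "wy": 0, "wz": 0, "x": 7, "y": -265, "z": -130, "fingers": 1},
    {"wx": 0, "wy": 0, "wz": 0, "x": 7, "y": -265, "z": -190, "fingers": 1},
    {"wx": 0, "wy": 0, "wz": 0, "x": 7, "y": -265, "z": -235, "fingers": 1},
    {"wx": 0, "wy": 0, "wz": 0, "x": 7, "y": -265, "z": -262, "fingers": 1},
    {"wx": 0, "wy": 0, "wz": 0, "x": 7, "y": -265, "z": -262, "fingers": 1}
  ],
  "grip_force": 40
}}

```text
time: 20.12
tool_pos: [0.5268, -0.0289, 0.046]
tcp_rot: [-0.026, 1.58, 0.028]
wrist_force: [-0.7, 0.3, -0.3]
width: -0.002
```

Run:
```python
from h import *
d=grab("side");save(d,"s9.png",(180,130,200,170),4);t=grab("top");save(t,"t9.png",(130,150,150,90),5)
s=monitor.read_state();print(s["time"],s["tool_pos"],s["wrist_force"],s["width"])
```

```text
20.225 [ 0.53045702 -0.02928437  0.04975142] [-0.07320852  0.70848717  0.94646189] 0.0033515694468701945
```

View pics/s9.png

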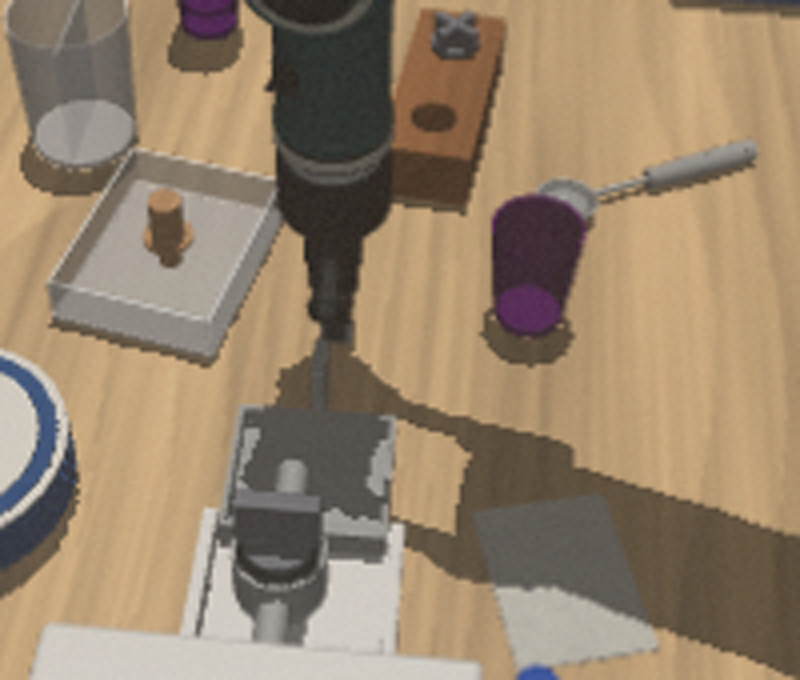

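Shut fingers stand in line behind the fin, at crop (330,330), so I can push.

>>> {"method": "play_rows", "body": {
  "deltas": [
    {"wx": 0, "wy": 0, "wz": 0, "x": 0, "y": 8, "z": 0, "fingers": 1},
    {"wx": 0, "wy": 0, "wz": 0, "x": 0, "y": 16, "z": 0, "fingers": 1},
    {"wx": 0, "wy": 0, "wz": 0, "x": 0, "y": 26, "z": 0, "fingers": 1},
    {"wx": 0, "wy": 0, "wz": 0, "x": -0.5, "y": 38, "z": 0, "fingers": 1},
    {"wx": 0, "wy": 0, "wz": 0, "x": -1, "y": 50, "z": 0, "fingers": 1},
    {"wx": 0, "wy": 0, "wz": 0, "x": -1, "y": 62, "z": 0, "fingers": 1},
    {"wx": 0, "wy": 0, "wz": 0, "x": -1.5, "y": 74, "z": 0, "fingers": 1},
    {"wx": 0, "wy": 0, "wz": 0, "x": -2, "y": 84, "z": 0, "fingers": 1},
    {"wx": 0, "wy": 0, "wz": 0, "x": -2, "y": 90, "z": 0, "fingers": 1},
    {"wx": 0, "wy": 0, "wz": 0, "x": -2, "y": 90, "z": 0, "fingers": 1}
  ]
}}

```text
time: 21.48
tool_pos: [0.5282, 0.0613, 0.0496]
tcp_rot: [-0.027, 1.572, 0.028]
wrist_force: [-0.3, -0.6, -0.2]
width: -0.001
```

>>> {"method": "play_rows", "body": {
  "deltas": [
    {"wx": 0, "wy": 0, "wz": 0, "x": 0, "y": 3, "z": 0, "fingers": 1},
    {"wx": 0, "wy": 0, "wz": 0, "x": 0, "y": 6, "z": 0, "fingers": 1},
    {"wx": 0, "wy": 0, "wz": 0, "x": 0, "y": 9, "z": 0, "fingers": 1}
  ]
}}

```text
time: 21.85
tool_pos: [0.5281, 0.0695, 0.0496]
tcp_rot: [-0.027, 1.572, 0.027]
wrist_force: [-1.1, -1.1, -0.2]
width: -0.001
```

>>> {"method": "play_rows", "body": {
  "deltas": [
    {"wx": 0, "wy": 0, "wz": 0, "x": 0, "y": 2, "z": 0, "fingers": 1},
    {"wx": 0, "wy": 0, "wz": 0, "x": 0, "y": 4, "z": 0, "fingers": 1}
  ]
}}

```text
time: 22.1
tool_pos: [0.5286, 0.0738, 0.0499]
tcp_rot: [-0.027, 1.571, 0.027]
wrist_force: [-0.5, -2.3, 0.0]
width: 0.003
```

Run:
```python
from h import *
t=grab("top");save(t,"t10.png",(130,150,150,90),5)
s=monitor.read_state();print(s["time"],s["tool_pos"],s["wrist_force"])
```

```text
22.15 [0.52869527 0.07397636 0.04989489] [-0.9188841  -1.56102818  0.13420542]
```

View pics/t10.png

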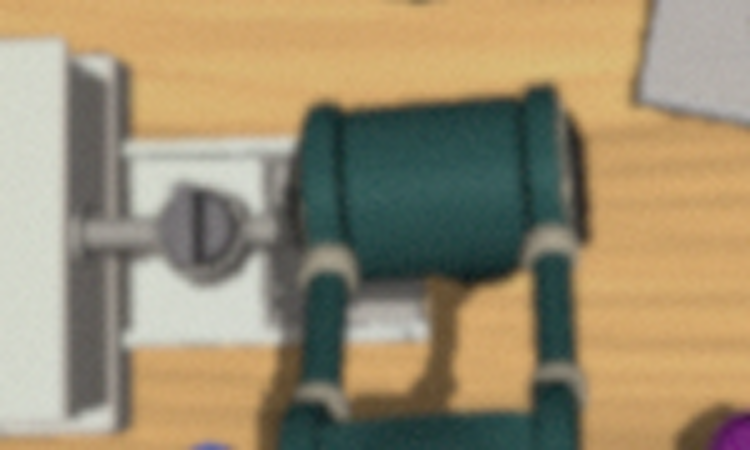

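>>> {"method": "play_rows", "body": {
  "deltas": [
    {"wx": 0, "wy": 0, "wz": 0, "x": 0, "y": 2, "z": 0, "fingers": 1},
    {"wx": 0, "wy": 0, "wz": 0, "x": 0, "y": 4, "z": 0, "fingers": 1}
  ]
}}

```text
time: 22.4
tool_pos: [0.5287, 0.0763, 0.05]
tcp_rot: [-0.03, 1.571, 0.026]
wrist_force: [-0.6, -14.0, 0.5]
width: 0.001
```

>>> {"method": "play_rows", "body": {
  "deltas": [
    {"wx": 0, "wy": 0, "wz": 0, "x": 0, "y": 1.5, "z": 0, "fingers": 1},
    {"wx": 0, "wy": 0, "wz": 0, "x": 0, "y": 3, "z": 0, "fingers": 1}
  ]
}}

```text
time: 22.65
tool_pos: [0.5287, 0.0765, 0.05]
tcp_rot: [-0.035, 1.571, 0.024]
wrist_force: [-0.9, -23.7, 2.7]
width: 0.0
```

The tray has hit its stop, with 24 N and no further motion. Backing off.

>>> {"method": "play_rows", "body": {
  "deltas": [
    {"wx": 0, "wy": 0, "wz": 0, "x": 0, "y": -8, "z": 0, "fingers": 1},
    {"wx": 0, "wy": 0, "wz": 0, "x": 0, "y": -30, "z": 0, "fingers": 1},
    {"wx": 0, "wy": 0, "wz": 0, "x": 0, "y": -60, "z": 10, "fingers": 1},
    {"wx": 0, "wy": 0, "wz": 0, "x": 0, "y": -90, "z": 60, "fingers": 1},
    {"wx": 0, "wy": 0, "wz": 0, "x": 0, "y": -100, "z": 120, "fingers": 1},
    {"wx": 0, "wy": 0, "wz": 0, "x": 0, "y": -100, "z": 180, "fingers": 1},
    {"wx": 0, "wy": 0, "wz": 0, "x": 0, "y": -100, "z": 240, "fingers": 1},
    {"wx": 0, "wy": 0, "wz": 0, "x": -60, "y": -100, "z": 250, "fingers": 1},
    {"wx": 0, "wy": 0, "wz": 0, "x": -60, "y": -100, "z": 250, "fingers": 1},
    {"wx": 0, "wy": 0, "wz": 0, "x": -60, "y": -100, "z": 250, "fingers": 1}
  ]
}}

```text
time: 23.9
tool_pos: [0.4691, -0.019, 0.3003]
tcp_rot: [-0.027, 1.569, 0.028]
wrist_force: [0.8, 0.3, 0.0]
width: -0.001
```

Run:
```python
from h import *
t=grab("top");save(t,"t11.png",None,1.5);d=grab("side");save(d,"s11.png",(120,130,200,170),4)
s=monitor.read_state();print(s["time"],s["tool_pos"],s["wrist_force"])
for c,n in((t,"t"),(d,"s")):
    Q=cloud(c);z=Q[...,2]
    def f(m,l):
        P=Q[m]*1000
        if len(P)<5: print(n,l,len(P));return
        print(n,l,len(P),P.mean(0).round(1),[np.round(k,1) for k in cv2.minAreaRect(P[:,:2].astype(np.float32))])
    f((z>.057)&(z<.07)&(abs(Q[...,0]-.528)<.02)&(abs(Q[...,1]-.09)<.05),"fin")
    nr=np.hypot(Q[...,0]-.522,Q[...,1]-.236)<.03
    f(nr&(z>.182)&(z<.2),"bar");f(nr&(z>.153)&(z<.16),"collar");f(nr&(z>.143)&(z<.152),"rim")
```

```text
24.0 [ 0.46937842 -0.01913898  0.29956672] [-0.14574974 -0.98067176 -0.51288972]
t fin 27 [526.4 113.4  63.9] [array([526.6, 112.6]), array([21.8,  9.4]), np.float64(89.8)]
t bar 83 [522.2 236.4 188.8] [array([522.1, 237. ]), array([44.6, 11.6]), np.float64(2.1)]
t collar 64 [523.1 232.9 156.1] [array([520.6, 236.9]), array([39.8, 39.7]), np.float64(22.1)]
t rim 70 [521.8 230.2 146.7] [array([523.4, 236. ]), array([48.9, 50.3]), np.float64(0.5)]
s fin 34 [527.5 108.7  64.7] [array([527.8, 110. ]), array([ 7.8, 30.3]), np.float64(7.6)]
s bar 150 [523.9 239.8 188.8] [array([524.2, 238.3]), array([45.8, 13.2]), np.float64(3.2)]
s collar 109 [523.2 248.9 156.6] [array([521.2, 249.2]), array([42.5, 17.3]), np.float64(8.5)]
s rim 137 [522.4 252.7 147.1] [array([523.3, 248.5]), array([50.1, 33.3]), np.float64(6.0)]
```

View pics/t11.png

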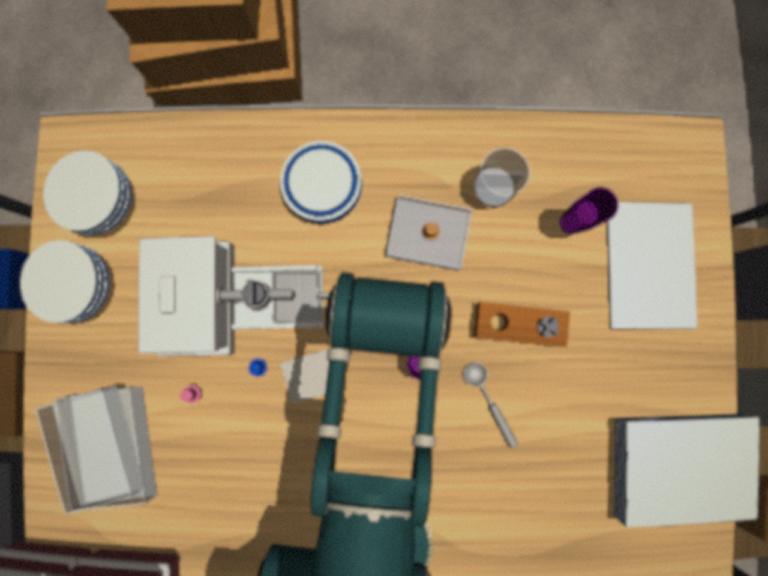

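View pics/s11.png

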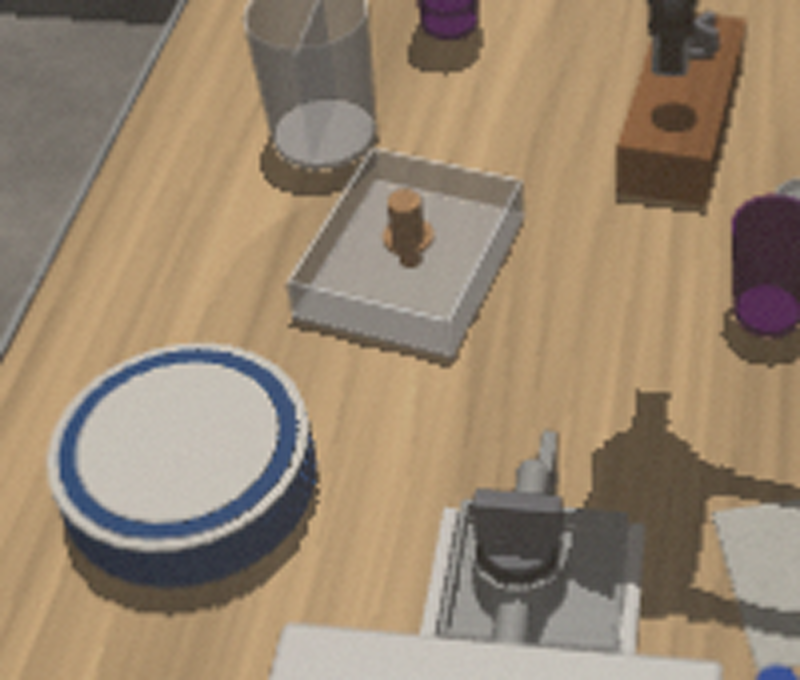

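All checks agree: the fin is at y≈110 mm with about 107 expected at home, the plug is crosswise and low, the cork is in the tray and the bystanders look unmoved. Handing in.

```bash
python3 -c "
from h import *
print(finish_job())"
```

```text
the job is handed in; nothing more can be done
None
```

The dispenser is ready and I handed the job in at about 24 s of the 72 s allowed; no verdict is reported.

- **Stopper:** I pulled the cork out of the tap and released it in the clear tray. It is standing there in the last pictures.
- **Plug:** I took the T plug from the rack and lowered it into the tap with its bar in line with the spout. I turned it 90° while pressing with about 12–15 N, then let go and it stayed down. The bar lies crosswise to within about 1–2°. The collar looks about 1–3 mm above the rim, so it is under 6 mm, though a little lower than the expected 3–5 mm. Camera height error is about 1–2 mm.
- **Drip tray:** I pushed the fin home until it stopped moving, at 24 N. The side view puts the fin at y ≈ 110 mm against about 107 mm expected. The top view had the fin partly hidden by the arm, so the main evidence is the hard stop.
- **Other goods:** The spare plug, tumbler, spoon, plates, canister and cup stack look unmoved in the last pictures. The tumbler was partly hidden by the arm in the top view.

One move call was refused at the start because some keys were missing. It had no effect, and I sent it again.

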